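# Unlock the telescopic camera post, pull it out to its second stop and hold it there

### The job

Get the short camera post ready for photographing the castings: take the key from its block, push it fully home in the lock on the post's foot, turn it clockwise (seen from above) to its stop and leave it there. Then squeeze in the release button on the side of the post's grip and, with the button squeezed, pull the grip straight up past the first stop to the second stop. Finish while holding the post fully extended (it springs back if let go), and do not disturb the cup, the pot or the tin.

Things in the scene. Friction and masses are not known exactly. Their poses are not given: they have to be found in the camera images.
- post_foot: fixed foot of the camera post: steel plate 90 x 210 x 8 mm with a grey housing 60 x 180 mm on it, top 28 mm high. Origin: centre of its underside; z up, y along its length. The lock stands at y = +60 mm, the post at y = -60 mm (both x = 0). Collapsed, the post is 156 mm high overall: outer tube 33 mm thick up to 90 mm, then the grip. The foot cannot move
- lock_mouth (a point): centre of the lock cylinder's top face, 55 mm above the table; it turns with the cylinder. Brass cylinder 36 mm across inside a fixed ring 45 mm across and about 1 mm higher than it. Its slot is 16 mm along the point's x, 10.5 mm along its y, 24 mm deep, straight down. At lock = 0 the point's axes are parallel to the foot's
- lock (a joint): turn of the lock cylinder, rad, growing clockwise seen from above: 0 locked, 1.2 at its end stop; stays where it is left; takes about 0.05 N m. The key has about 0.2 rad of loose turn in the slot before it drives. While it is below about 0.9 a bolt blocks the post. Starts between 0 and 0.15
- key: steel key, upright in its block at the start. Origin: centre of the shank's lower end; z up. Shank 13.5 (x) x 8 (y) x 20 mm long, then a round shoulder 22 mm across, 5 mm thick, then a flat bow 30 (x) x 10 (y) mm, from 25 to 61 mm above the origin, pinched across its 10 mm. About 50 g. Fully home, the shoulder rests on the cylinder, the origin 20 mm below lock_mouth. Either way round fits
- key_stand: fixed grey block 60 x 60 x 28 mm holding the key; origin at the centre of its underside. The key's shank hangs 20 mm deep in its slot (1.5 mm play each side), the shoulder rests on the block, and the key's x is along the block's x
- post_grip (a point): centre of the post's black grip, a rounded block 34 (x) x 28 (y) x 46 mm high; 123 mm above the table when collapsed; rises with the post. Axes parallel to the foot's. An aluminium disc and a 7 mm camera screw sit on its top, ending 33 mm above this point
- button_face (a point): outer face of the round steel release button, 16 mm across, which sticks out 7 mm from the middle of the grip's -x face; 24 mm from post_grip along the foot's -x. It is worked by gripping the grip along x, one finger on the button and the other on the face across from it (41 mm apart, 35 mm when pressed)
- post_button (a joint): travel of the release button into the grip, m: 0 out, 0.006 fully in; spring 2.4 to 6 N. Above about 0.0045 the catch is free; otherwise the collapsed post cannot be pulled up
- post_mid (a joint): extension of the post's middle tube, m: 0 in, 0.05 out. Spring return; takes about 6 N at the grip to pull out and comes first: its end is the first stop, where the grip is 50 mm up
- post_head (a joint): extension of the grip's tube out of the middle tube, m: 0 in, 0.05 out. Stronger spring return, about 11 N; its end is the second stop, where the grip has risen 100 mm in all
- cup: white tapered mixing cup, 70 mm across, 82 mm high, standing loose on the table; origin at the centre of its underside. A bystander
- pot: dark pigment pot, 63 mm across, 70 mm high, standing loose on the table; origin at the centre of its underside. A bystander
- tin: paint tin, 68 mm across, 77 mm high, standing loose on the table; origin at the centre of its underside. A bystander
There are look-alikes about, which are no part of the job. Of the things that look like the key, the smallest one is meant.

How it is judged:
On the way, in this order (a step that is already met when the one before it is completed fails the run):
1. the key is fully home in the lock, not yet turned (z of key in the frame of lock_mouth below -0.016 m and horizontal distance between key and lock_mouth below 0.005 m and value of joint lock below 0.5 rad), for 0.1 s.
2. the lock is turned clockwise to its stop with the key in it (z of key in the frame of lock_mouth below -0.014 m and horizontal distance between key and lock_mouth below 0.005 m and value of joint lock above 1 rad), for 0.1 s.
3. the release button is squeezed in while the post is still collapsed (value of joint post_button above 0.0045 m and z of post_grip in the frame of post_foot below 0.14 m), for 0.05 s.
At the end, for the whole second after the job is handed in: Both tubes of the post are out to their stops (within 4 mm), the fingers grip it (over 4 N) with the button in (over 3.5 mm), and the key, let go, stands home (over 14 mm deep, within 5 mm of centre) in the lock turned to its stop (over 1.0 rad) (all of step 2 and value of joint each of post_mid, post_head above 0.046 m and value of joint post_button above 0.0035 m and contact force between the fingers and post_foot above 4 N and contact force between the fingers and key below 0.1 N); the arm keeps its last pose, push and grip.
It fails at once if the cup, the pot or the tin is shifted by more than 25 mm or tipped over (distance of any of cup, pot, tin from where it was at the start of the episode above 0.025 m or angle between any of cup, pot, tin's own z axis and vertical above 0.5 rad).
It also fails if it takes over 61 s, if anything falls off the work surface, if the arm or the gripper's body presses on something with over 40 N, if the wrist force passes 120 N, or if a joint passes its speed limit or range.

### The arm

A 6-joint arm with a two-finger parallel gripper is mounted at the origin on a cart in front of the work surface, level with it; the furniture and walls round the work are solid. World frame = base frame: x ahead of the robot, y to its left, z up, the work surface at z = 0. Lengths are in m, angles in rad, forces in N, time in s.
With the tool pointing down it reaches from about 0.25 to 0.775 m from the base axis. Payload 4 kg.
Tool frame: the origin (TCP) lies between the finger pads; the fingertips stand ahead of it and the grasp point (between the pads) lies 3 mm ahead of it (env.tcp_to_tips is the z of the fingertips in the tool frame, in m); z points along the fingers, y is the line along which they close (so a half turn about z gives the same grasp; the last joint's range is limited). The gripper opens to 94 mm and grips with 3 to 60 N. Pads are 16 mm wide; open, the fingers measure 119 mm over their backs; the gripper's body (75 mm by 177 mm) begins 78 mm behind the grasp point.
Start: joints at [1.134, 0.087, 1.371, -0, 1.684, -0.103], TCP at [0.18, 0.52, 0.228] pointing down, gripper open.
Joint ranges: [-3.1, 3.1], [-0.76, 2.03], [0.27, 2.55], [-1.08, 4.22], [0.17, 2.65], [-2.57, 2.57]. Speed limits (rad/s): [2.79, 2.79, 3.14, 3.14, 3.14, 3.14].

### API

Orientations are given as a rotation vector (axis times angle).
In Python, from station import env gives the robot as it stands.
- The arm moves only by the tool play_rows, never from a script. Its arguments are lists of equal length, an entry for each row: "delta_pos": the shift along the tool's x, y, z in units of 25 mm (1.0 is 25 mm), a list of three; "spin": the turn about the tool's z in units of 5 degrees (1.0 is 5 degrees); "fingers": the closure, from -1 (fully open) to 1 (shut). A call has 1 to 12 rows; each row shifts and turns the commanded pose from where the row before left it, along the tool's axes as they then stand; what a row does not reach is not made up. A row lasts 1/8 s, in which the tool goes at most 62.5 mm and 10.7 degrees, less where a joint would pass 70% of its speed; a pose out of reach is approached as far as the arm can. A call is refused whole if a number of a shift passes 1 or a number of a turn 1, either way. A call with a gripper value outside its range is refused whole. The fingers move at their own pace and stop on an object; the grip force is fixed at half the most. Time passes only in rows, so rows that do not move let the fingers close. It gives the time, the measured TCP pose, the force, the opening and the grip force at its end, in the units of the state.
- env.get_obs(): the state, without advancing time (a new reading comes with each control period).
- env.snapshot(name): name is "scene" or "top" or "wrist"; returns the picture (400x640x3 uint8, red, green, blue); there is no depth.
- env.camera_model(name): a dict with "camera_matrix" (3x3 intrinsics, pixels), "D" ([k1, k2, p1, p2, k3] as OpenCV has them; the pictures are not rectified), "eye" and "rotation" of the camera in the world. Camera axes: x right, y up, looking along -z (the intrinsics and any distortion apply to the point x, -y, -z); pixel columns grow to the right and rows downward; lengths in m; the calibration is good to about 2 mm. A picture is of the moment at which its call begins: read the wrist's pose just before it. camera_model takes no time and is no camera call; for the wrist camera it gives the pose at the moment of the call.
- env.finish_job(): hands the job in; it is judged then, once.
The state is a dict: "time": time; "joints": joint angles; "dq": joint speeds; "tau": joint torques, N m; "tool_pos": TCP position; "ee_rot": TCP orientation; "ft_force": force on the tool from outside, world axes, zero at the start; "moment": the same for the moment, N m; "grip_width": finger opening in m; "grasp_force": force on a finger pad.
Only numpy, scipy, OpenCV 4.12 (cv2) and the standard library are available. Lean on these libraries where they do the work, as an engineer would, in place of code of your own. Each camera call takes 0.05 s, during which the arm holds its last target. There are 200 camera calls.

## Working session

There is one attempt and no reset: what is moved stays moved. The work goes in short steps, Python scripts to look and compute and a tool call to move; the robot and the scene stay as the last step left them, time stands still between calls to the robot, and variables do not carry over. Pictures are saved under pics/ and viewed, at most 10 in all, crops included, and the job is handed in when it is done.

Besides the shell and the picture viewer there is one more tool, called after ">>>" by a JSON object that holds its "fn" and its "kwargs". play_rows: Moves the arm, as the interface text tells. Its arguments: {"type":"object","properties":{"delta_pos":{"type":"array"},"spin":{"type":"array"},"fingers":{"type":"array"}},"required":["delta_pos","spin","fingers"]}

```bash
mkdir -p pics; cat > h.py <<'E'
import numpy as np, cv2
from station import env
from scipy.spatial.transform import Rotation as R
def snap(n,f=None):
    m=env.camera_model(n); im=env.snapshot(n)
    if f: cv2.imwrite('pics/'+f,im[:,:,::-1])
    return im,m
def rays(m,px):
    p=cv2.undistortPoints(np.array(px,float).reshape(-1,1,2),np.array(m['camera_matrix']),np.array(m['D'])).reshape(-1,2)
    d=np.c_[p[:,0],-p[:,1],-np.ones(len(p))]@np.array(m['rotation']).T if np.array(m['rotation']).shape==(3,3) else None
    return np.array(m['eye']),d
def plane(m,px,z):
    e,d=rays(m,px); return e+d*((z-e[2])/d[:,2])[:,None]
def tri(m1,p1,m2,p2):
    e1,d1=rays(m1,[p1]);e2,d2=rays(m2,[p2])
    A=np.c_[d1[0],-d2[0]];s=np.linalg.lstsq(A,e2-e1,rcond=None)[0]
    a=e1+s[0]*d1[0];b=e2+s[1]*d2[0];return (a+b)/2,np.linalg.norm(a-b)
E
python3 - <<'E'
from h import *
a,m=snap('scene','scene.png');b,n=snap('top','top.png');c,w=snap('wrist','wrist.png')
print(m,n,w,env.get_obs(),env.tcp_to_tips)
E
```

```text
{'camera_matrix': array([[462.131972  ,   0.        , 314.24259566],
       [  0.        , 462.131972  , 202.53706751],
       [  0.        ,   0.        ,   1.        ]]), 'D': array([0.03035256, 0.        , 0.        , 0.        , 0.        ]), 'eye': array([-0.06589392, -0.70744841,  0.69793518]), 'rotation': array([ 0.95406361, -0.37280128, -0.72881659])} {'camera_matrix': array([[459.29544189,   0.        , 332.47588058],
       [  0.        , 459.29544189, 199.58924544],
       [  0.        ,   0.        ,   1.        ]]), 'D': array([-0.0049756,  0.       ,  0.       ,  0.       ,  0.       ]), 'eye': array([ 0.44903201, -0.07123718,  1.14215356]), 'rotation': array([ 0.09561284, -0.07732821, -1.55469637])} {'camera_matrix': array([[352.76132395,   0.        , 323.47712363],
       [  0.        , 352.76132395, 197.07125142],
       [  0.        ,   0.        ,   1.        ]]), 'D': array([0.0032271, 0.       , 0.       , 0.       , 0.       ]), 'eye': array([0.11808214, 0.5419044 , 0.38339708]), 'rotation': array([-0.20251251, -0.14113001,  1.23188518])} {'time': 0.15, 'joints': array([ 1.13389254e+00,  8.77965021e-02,  1.37187007e+00, -3.08608090e-05,
        1.68362929e+00, -1.03123527e-01]), 'dq': array([-0.00062393, -0.00019892, -0.00515038, -0.00080927, -0.00027023,
       -0.00096314]), 'tau': array([ 9.88292129e-03, -3.40637434e+01, -3.03020632e+01,  7.75336870e-02,
        1.69869204e-02,  4.33463629e-05]), 'tool_pos': array([0.18005218, 0.51928703, 0.22658566]), 'ee_rot': array([-5.21804969e-01, -3.09752297e+00,  2.59095624e-03]), 'ft_force': array([-0.72275234,  0.25379523,  0.19542318]), 'moment': array([ 0.05330368, -0.01908888,  0.01954865]), 'grasp_force': 0.0, 'grip_width': 0.0941335580974549} 0.022
```

View pics/scene.png

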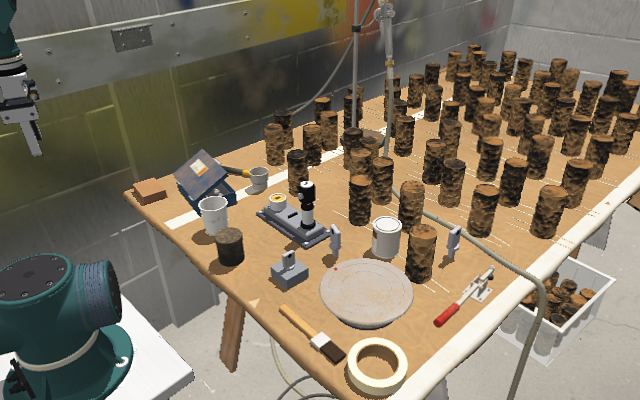

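View pics/top.png

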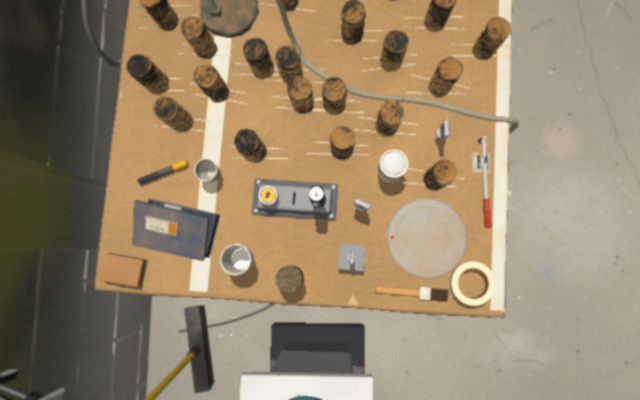

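Scene: foot with brass lock (278,203) and black post (307,205). Key-like things: one in a grey block at scene (289,262) / top (351,258), one at scene (335,240) / top (361,205), and one at scene (453,243) / top (443,130). The cup is at (213,215), the pot at (230,247) and the tin at (386,237). Next is a close crop of the candidates.

```bash
cat > p.py <<'E'
E
sed -i "s/    d=np.c_.*/    d=np.c_[p[:,0],-p[:,1],-np.ones(len(p))]@R.from_rotvec(m['rotation']).as_matrix().T/" h.py
python3 - <<'E'
from h import *
a=cv2.imread('pics/scene.png');b=cv2.imread('pics/top.png')
def c(i,x,y,w,h,s): return cv2.resize(i[y:y+h,x:x+w],None,fx=s,fy=s,interpolation=cv2.INTER_CUBIC)
A=c(a,250,170,100,125,4); A2=c(a,425,210,50,62,4)
B=c(b,240,170,150,110,5)
o=np.zeros((600,800,3),np.uint8)
o[:500,:400]=A; o[:248,400:600]=A2
B=c(b,245,172,130,107,3); o[250:250+321,402:402+390]=B; o[:248,600:800]=c(b,420,110,50,62,4)
cv2.imwrite('pics/crop1.png',o)
m=env.camera_model('scene');n=env.camera_model('top')
for nme,s,t in [('keyblk',(289,256),(352,257)),('k2',(335,230),(361,205)),('k3',(455,230),(443,130))]:
    print(nme,tri(m,s,n,t))
for nme,t,z in [('cup',(237,261),.04),('pot',(290,279),.04),('tin',(393,164),.07),('lock',(268,195),.055),('post',(317,195),.156)]:
    print(nme,plane(n,[t],z))
E
```

```text
keyblk (array([ 0.43570502, -0.1064053 ,  0.05980623]), np.float64(0.003275620194763291))
k2 (array([ 0.55781279, -0.12684691,  0.07432138]), np.float64(0.006411604396540195))
k3 (array([ 0.74071727, -0.3220559 ,  0.07395754]), np.float64(0.010442463255260681))
cup [[0.42053351 0.16807228 0.04      ]]
pot [[0.38015769 0.04045725 0.04      ]]
tin [[ 0.65438956 -0.19975347  0.07      ]]
lock [[0.57827699 0.09650019 0.055     ]]
post [[ 0.56771829 -0.0252712   0.156     ]]
```

View pics/crop1.png

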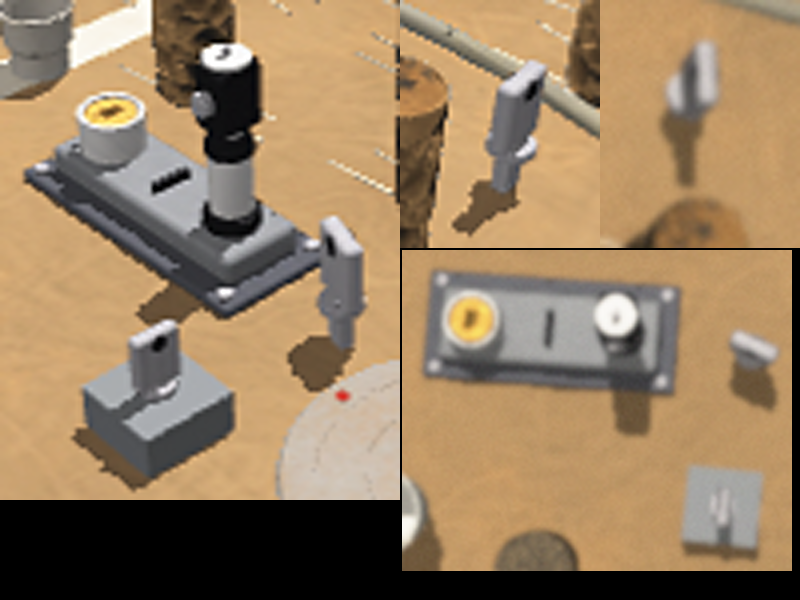

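The key stands in the block at crop (155,355) and is clearly smaller than the two free-standing look-alikes, at crop (340,280) and (515,120). So I take the key in the block, at top px (351,258). The button is on the robot side of the grip, at crop (200,105).

```bash
cat >> h.py <<'E'
def go(x,y,z=None,yaw=None):
    """deltas in tool axes (units of 25mm) and spin (5deg units) so tool y ends along world angle yaw(mod 180)"""
    o=env.get_obs(); M=R.from_rotvec(o['ee_rot']).as_matrix(); p=o['tool_pos']
    t=np.array([x,y,p[2] if z is None else z]); d=M.T@(t-p)/.025
    a=np.arctan2(M[1,1],M[0,1]); print('tcp',p.round(4),'tool y angle',np.degrees(a).round(2),'tilt',M[:,2].round(4),'q6',o['joints'][5].round(3),'t',o['time'])
    print('delta units',d.round(3))
    if yaw is not None:
        s=(np.degrees(a)-yaw+90)%180-90; print('spin units',round(s/5,3),'(positive spin about down z = world cw)')
E
python3 - <<'E'
from h import *
n=env.camera_model('top')
f=lambda L:[(245+(x-402)/3,172+(y-250)/3) for x,y in L]
for L,z in [([(690,467),(762,475),(755,548),(683,543)],.028),([(432,270),(680,290),(672,393),(427,377)],.008)]:
    P=plane(n,f(L),z);print(P.round(4),P.mean(0))
    for i in range(4):
        e=P[(i+1)%4]-P[i];print(np.degrees(np.arctan2(e[1],e[0])).round(1),np.linalg.norm(e).round(4))
go(.36,-.105,.26,90)
E
```

```text
[[ 0.464  -0.0795  0.028 ]
 [ 0.4584 -0.1375  0.028 ]
 [ 0.4003 -0.1323  0.028 ]
 [ 0.4034 -0.0747  0.028 ]] [ 0.43150625 -0.10598389  0.028     ]
-95.5 0.0582
174.9 0.0584
86.9 0.0577
-4.5 0.0608
[[ 0.6246  0.1376  0.008 ]
 [ 0.6105 -0.0695  0.008 ]
 [ 0.5247 -0.064   0.008 ]
 [ 0.5351  0.1387  0.008 ]] [0.57371669 0.03570633 0.008     ]
-93.9 0.2075
176.4 0.086
87.1 0.203
-0.7 0.0895
tcp [0.1801 0.5193 0.2266] tool y angle 70.88 tilt [-7.0e-04 -1.6e-03 -1.0e+00] q6 -0.103 t 0.15
delta units [-14.982 -21.237  -1.303]
spin units -3.825 (positive spin about down z = world cw)
```

>>> {"fn": "play_rows", "kwargs": {"delta_pos": [[-0.8, -1, -0.1], [-0.8, -1, -0.1], [-0.8, -1, -0.1], [-0.8, -1, -0.1], [-0.8, -1, -0.1], [-0.8, -1, -0.1], [-0.8, -1, -0.1], [-0.8, -1, -0.1], [-0.8, -1, -0.1], [-0.8, -1, -0.1], [-0.8, -1, -0.1], [-0.8, -1, -0.1]], "spin": [0, 0, 0, 0, 0, 0, 0, 0, 0, 0, 0, 0], "fingers": [-1, -1, -1, -1, -1, -1, -1, -1, -1, -1, -1, -1]}}

```text
time: 1.65
tool_pos: [0.3087, 0.1565, 0.2573]
ee_rot: [-0.522, -3.098, -0.0]
ft_force: [-0.0, -0.4, 0.1]
grip_width: 0.0942
grasp_force: 0.0
```

>>> {"fn": "play_rows", "kwargs": {"delta_pos": [[-0.8, -1, -0.1], [-0.8, -1, 0], [-0.8, -1, 0], [-0.8, -1, 0], [-0.8, -1, 0], [-0.8, -1, 0], [-0.8, -1, 0], [-0.8, -1, 0], [-0.4, -0.7, 0], [0, 0, 0], [0, 0, 0], [0, 0, 0]], "spin": [0, 0, 0, 0, 0, 0, 0, 0, -0.8, -1, -1, -1], "fingers": [-1, -1, -1, -1, -1, -1, -1, -1, -1, -1, -1, -1]}}

```text
time: 3.15
tool_pos: [0.3978, -0.1037, 0.2596]
ee_rot: [0.001, -3.141, -0.001]
ft_force: [0.7, 0.2, 0.0]
grip_width: 0.094
grasp_force: 0.0
```

```bash
python3 - <<'E'
from h import *
go(.4315,-.106,.20,90)
a,m=snap('wrist','w1.png');np.save('w1.npy',m,allow_pickle=True)
print(m)
E
```

```text
tcp [ 0.3978 -0.1037  0.2596] tool y angle 90.02 tilt [-7.e-04  4.e-04 -1.e+00] q6 -1.964 t 3.15
delta units [-1.348 -0.095  2.382]
spin units 0.004 (positive spin about down z = world cw)
{'camera_matrix': array([[352.76132395,   0.        , 323.47712363],
       [  0.        , 352.76132395, 197.07125142],
       [  0.        ,   0.        ,   1.        ]]), 'D': array([0.0032271, 0.       , 0.       , 0.       , 0.       ]), 'eye': array([ 0.33223198, -0.10301755,  0.41656101]), 'rotation': array([-0.18111223, -0.18126484,  1.5640057 ])}
```

View pics/w1.png

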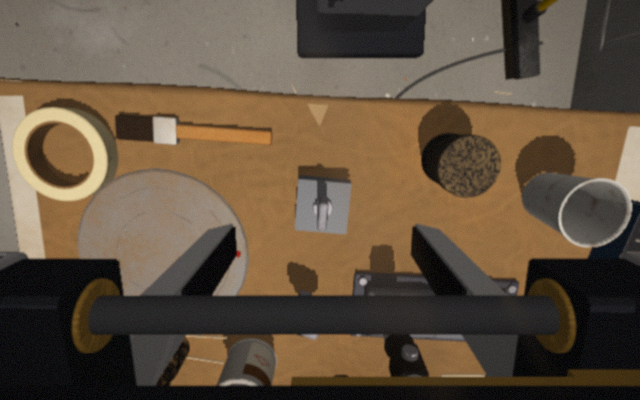

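Wrist view: the key in its block at (322,207), block corners about (300,178) to (347,233), foot at lower right. Going lower for a close view.

>>> {"fn": "play_rows", "kwargs": {"delta_pos": [[0.3, 0, 1], [0.3, 0, 1], [0.3, 0, 1], [0.3, 0, 1], [0.3, 0, 0.8], [0, 0, 0], [0, 0, 0]], "spin": [0, 0, 0, 0, 0, 0, 0], "fingers": [-1, -1, -1, -1, -1, -1, -1]}}

```text
time: 4.08
tool_pos: [0.3611, -0.1037, 0.1408]
ee_rot: [0.004, 3.14, -0.001]
ft_force: [-0.7, 0.6, 0.5]
grip_width: 0.0943
grasp_force: 0.0
```

```bash
python3 - <<'E'
from h import *
a,m=snap('wrist','w2.png');np.save('w2.npy',m,allow_pickle=True)
print(m['eye'])
i=cv2.imread('pics/w2.png');j=cv2.imread('pics/w1.png')
o=np.zeros((600,800,3),np.uint8)
o[:480,:480]=cv2.resize(i[140:300,240:400],None,fx=3,fy=3,interpolation=cv2.INTER_CUBIC)
o[:320,480:800]=cv2.resize(j[165:245,285:365],None,fx=4,fy=4,interpolation=cv2.INTER_CUBIC)
o[330:600,500:800]=cv2.resize(i,(300,270))
cv2.imwrite('pics/c2.png',o)
E
```

```text
[ 0.29518946 -0.10272794  0.29767392]
```

View pics/c2.png

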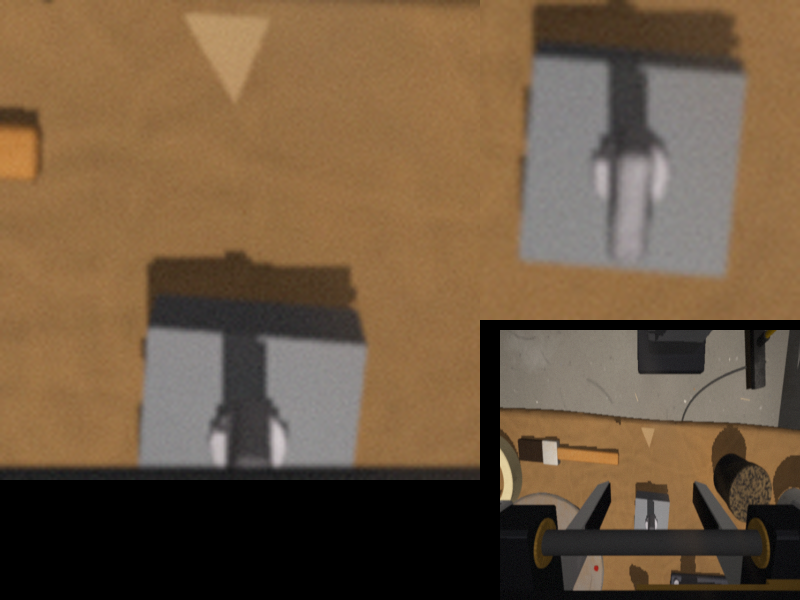

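Close view: block top corners at crop TL (537,55), TR (744,72), BR (724,275), BL (522,260). The key bow runs from (630,155) to (626,255).

```bash
python3 - <<'E'
from h import *
m1=np.load('w1.npy',allow_pickle=True).item();m2=np.load('w2.npy',allow_pickle=True).item()
f1=lambda x,y:(285+(x-480)/4-.375,165+y/4-.375)
f2=lambda x,y:(240+x/3-.33,140+y/3-.33)
print('TL',tri(m1,f1(537,55),m2,f2(149,327)),'TR',tri(m1,f1(744,72),m2,f2(366,345)))
P=plane(m1,[f1(*q) for q in [(537,55),(744,72),(724,275),(522,260)]],.028);print(P.round(4),P.mean(0))
for i in range(4):
    e=P[(i+1)%4]-P[i];print(np.degrees(np.arctan2(e[1],e[0])).round(1),np.linalg.norm(e).round(4))
K=plane(m1,[f1(630,155),f1(626,255),f1(613,205),f1(647,205)],.069);print('bow',K.round(4),K[:2].mean(0))
# bow height: top view centre vs w1 bow centre
n=env.camera_model('top');s=env.camera_model('scene')
print('bow h',tri(m1,f1(628,205),n,(245+(721-402)/3-.33,172+(506-250)/3-.33)),tri(m1,f1(628,205),s,(250+157/4-.375,170+330/4-.375)))
E
```

```text
TL (array([ 0.40184835, -0.13062246,  0.02910354]), np.float64(0.0004997165410516244)) TR (array([ 0.40618016, -0.07259664,  0.03142719]), np.float64(0.0004117932205421163))
[[ 0.4021 -0.1305  0.028 ]
 [ 0.4069 -0.0725  0.028 ]
 [ 0.4667 -0.0772  0.028 ]
 [ 0.4622 -0.1357  0.028 ]] [ 0.43447949 -0.10397773  0.028     ]
85.3 0.0581
-4.5 0.0601
-94.4 0.0586
175.0 0.0604
bow [[ 0.4205 -0.1043  0.069 ]
 [ 0.4471 -0.1054  0.069 ]
 [ 0.4337 -0.1087  0.069 ]
 [ 0.4337 -0.1     0.069 ]] [ 0.43380156 -0.10483622  0.069     ]
bow h (array([ 0.4345573 , -0.10385474,  0.0657295 ]), np.float64(0.0019951041643477443)) (array([ 0.43578109, -0.10588517,  0.06920801]), np.float64(0.0046364997138910605))
```

```bash
python3 - <<'E'
from h import *
go(.434,-.1047,.06,85.3)
E
```

```text
tcp [ 0.3614 -0.1038  0.1411] tool y angle 89.86 tilt [ 2.e-03 -8.e-04 -1.e+00] q6 -1.999 t 4.125
delta units [-2.9   -0.026  3.251]
spin units 0.912 (positive spin about down z = world cw)
```

>>> {"fn": "play_rows", "kwargs": {"delta_pos": [[-0.9, 0, 0], [-1, 0, 0], [-1, 0, 0], [0, 0, 0.5], [0, 0, 0.9], [0, 0, 0.9], [0, 0, 0], [0, 0, 0]], "spin": [0, 0, 0, 0.9, 0, 0, 0, 0], "fingers": [-1, -1, -1, -1, -0.7, -0.7, -0.7, -0.7]}}

```text
time: 5.12
tool_pos: [0.4341, -0.104, 0.0838]
ee_rot: [0.127, 3.137, -0.001]
ft_force: [0.0, 0.2, 0.2]
grip_width: 0.0797
grasp_force: 0.0
```

```bash
python3 - <<'E'
from h import *
go(.4344,-.1047,.06,85.3)
E
```

```text
tcp [ 0.4341 -0.104   0.0838] tool y angle 85.37 tilt [ 2.1e-03 -7.0e-04 -1.0e+00] q6 -1.852 t 5.125
delta units [-0.014 -0.025  0.953]
spin units 0.015 (positive spin about down z = world cw)
```

>>> {"fn": "play_rows", "kwargs": {"delta_pos": [[0, 0, 0.5], [0, 0, 0.45], [0, 0, 0], [0, 0, 0], [0, 0, 0], [0, 0, 0], [0, 0, 0], [0, 0, 0]], "spin": [0, 0, 0, 0, 0, 0, 0, 0], "fingers": [-0.7, -0.7, -0.7, 1, 1, 1, 1, 1]}}

```text
time: 6.12
tool_pos: [0.4331, -0.1037, 0.0588]
ee_rot: [0.127, 3.139, 0.0]
ft_force: [0.6, -0.3, 0.3]
grip_width: 0.0335
grasp_force: 0.0
```

>>> {"fn": "play_rows", "kwargs": {"delta_pos": [[0, 0, 0], [0, 0, 0], [0, 0, 0], [0, 0, 0]], "spin": [0, 0, 0, 0], "fingers": [1, 1, 1, 1]}}

```text
time: 6.62
tool_pos: [0.433, -0.1037, 0.0587]
ee_rot: [0.127, 3.139, 0.0]
ft_force: [0.5, -0.2, -1.3]
grip_width: 0.0097
grasp_force: 30.0
```

Key held (9.7 mm wide, 30 N). Lifting, then moving to look at the foot.

>>> {"fn": "play_rows", "kwargs": {"delta_pos": [[0, 0, -0.6], [0, 0, -1], [0, 0, -1], [0, 0, -1], [0, 0, -1], [0, 1, -0.8], [-0.5, 1, -0.4], [-0.5, 1, 0], [-0.5, 1, 0], [-0.5, 1, 0], [-0.3, 0.4, 0], [0, 0, 0]], "spin": [0, 0, 0, 0, 0, 0, 0, 0, 0, 0, 0, 0], "fingers": [1, 1, 1, 1, 1, 1, 1, 1, 1, 1, 1, 1]}}

```text
time: 8.12
tool_pos: [0.5014, 0.0264, 0.204]
ee_rot: [-0.125, -3.139, 0.0]
ft_force: [-0.5, 0.1, -1.1]
grip_width: 0.0096
grasp_force: 30.0
```

```bash
python3 - <<'E'
from h import *
o=env.get_obs();print(o['grip_width'],o['grasp_force'],o['ft_force'],o['tool_pos'])
a,m=snap('wrist','w3.png');np.save('w3.npy',m,allow_pickle=True)
E
```

```text
0.009602447640693722 29.999866783618927 [-0.51046892  0.13412259 -1.10508934] [0.50140322 0.02638235 0.20404634]
```

View pics/w3.png

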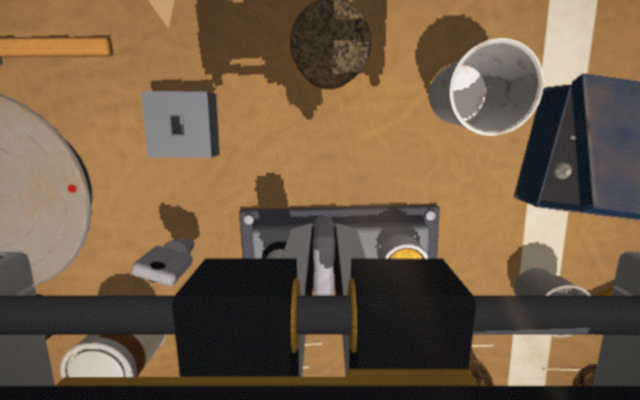

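The key hangs between the fingers around (322,255). The lock at (405,255) is half hidden by the gripper, so I move forward and up.

>>> {"fn": "play_rows", "kwargs": {"delta_pos": [[0, 0, -0.8], [-0.6, 0, -0.5], [-0.9, 0, 0], [-0.9, 0, 0], [0, 0, 0], [0, 0, 0]], "spin": [0, 0, 0, 0, 0, 0], "fingers": [1, 1, 1, 1, 1, 1]}}

```text
time: 8.93
tool_pos: [0.5602, 0.0208, 0.2362]
ee_rot: [-0.128, -3.138, 0.0]
ft_force: [0.3, 0.7, -0.5]
grip_width: 0.0101
grasp_force: 30.0
```

```bash
python3 - <<'E'
from h import *
o=env.get_obs();print(o['grip_width'],o['grasp_force'],o['tool_pos'])
a,m=snap('wrist','w4.png');np.save('w4.npy',m,allow_pickle=True)
i=cv2.imread('pics/w4.png')
o=np.zeros((600,800,3),np.uint8)
o[:600,:800]=cv2.resize(i[130:280,230:430],(800,600),interpolation=cv2.INTER_CUBIC)
cv2.imwrite('pics/c4.png',o)
E
```

```text
0.01007907650937178 29.999855160713196 [0.56023606 0.02082795 0.23622069]
```

View pics/c4.png

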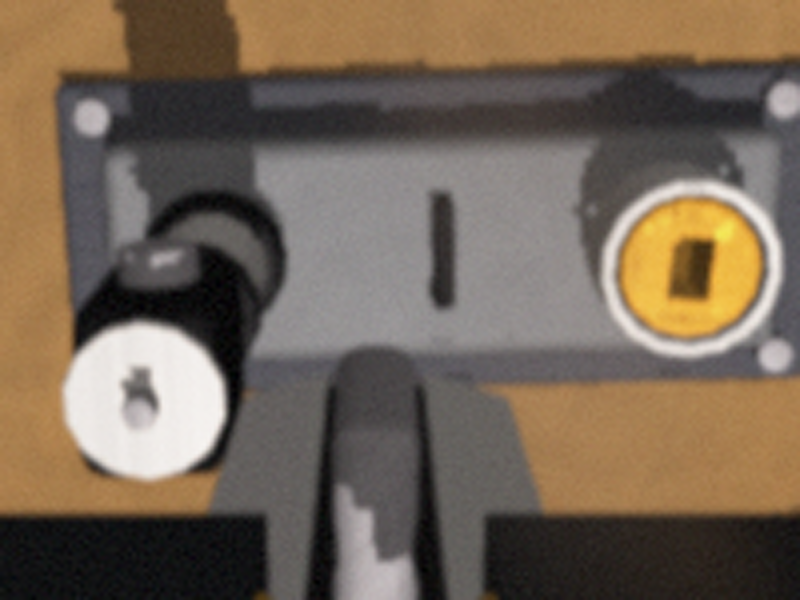

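Lock centre at crop (693,268), with its slot corners about (675,238), (714,240), (710,300) and (669,297). The post top is at (145,400) and the key is at (375,450). Next I compute the lock pose and where the held key should project.

```bash
cat >> h.py <<'E'
def proj(m,P):
    Rm=R.from_rotvec(m['rotation']).as_matrix(); c=(np.atleast_2d(P)-m['eye'])@Rm
    return cv2.projectPoints(np.c_[c[:,0],-c[:,1],-c[:,2]],np.zeros(3),np.zeros(3),np.array(m['camera_matrix']),np.array(m['D']))[0].reshape(-1,2)
E
python3 - <<'E'
from h import *
i=cv2.imread('pics/w4.png');m=np.load('w4.npy',allow_pickle=True).item();n=env.camera_model('top');sc=env.camera_model('scene')
def brass(im,x0,x1,y0,y1):
    h=cv2.cvtColor(im,cv2.COLOR_BGR2HSV);k=((h[...,0]>15)&(h[...,0]<32)&(h[...,1]>130)&(h[...,2]>130)).astype(np.uint8)
    q=np.zeros_like(k);q[y0:y1,x0:x1]=k[y0:y1,x0:x1]
    c=max(cv2.findContours(q,cv2.RETR_EXTERNAL,cv2.CHAIN_APPROX_NONE)[0],key=cv2.contourArea);return cv2.fitEllipse(cv2.convexHull(c))
e=brass(i,380,425,176,216);t=brass(cv2.imread('pics/top.png'),255,282,183,208);s=brass(cv2.imread('pics/scene.png'),265,292,192,212)
print(e,t,s)
print('wrist z.055',plane(m,[e[0]],.055),'top',plane(n,[t[0]],.055),'scene',plane(sc,[s[0]],.055));print('tri',tri(m,e[0],n,t[0]),tri(m,e[0],sc,s[0]))
f=lambda x,y:(230+x/4-.375,130+y/4-.375)
S=plane(m,[f(*q) for q in[(675,238),(714,240),(710,300),(669,297)]],.055);print('slot',S.round(4),S.mean(0))
for k in range(4):
    d=S[(k+1)%4]-S[k];print(np.degrees(np.arctan2(d[1],d[0])).round(1),np.linalg.norm(d).round(4))
C=plane(m,[f(*q) for q in[(58,88),(775,68)]],.008);d=C[1]-C[0];print('plate edge yaw',np.degrees(np.arctan2(d[1],d[0])),C)
B=plane(m,[f(92,118),f(784,100),f(775,355)],.01);d=B[1]-B[0];print('bolts',B,np.degrees(np.arctan2(d[1],d[0])))
print('post top disc',plane(m,[f(145,400)],.149))
o=env.get_obs();M=R.from_rotvec(o['ee_rot']).as_matrix()
L=np.array([[0,0,.0508],[.00675,.004,.0508],[.00675,-.004,.0508],[.011,0,.0308],[0,.011,.0308],[0,-.011,.0308],[.015,.005,.0258],[.015,-.005,.0258],[.015,.005,-.0102],[.015,-.005,-.0102]])
p=proj(m,o['tool_pos']+L@M.T);print(((p+.375-[230,130])*4).round(0))
E
```

```text
((402.2602844238281, 196.4095916748047), (34.047367095947266, 36.042179107666016), 62.36818313598633) ((267.6072082519531, 194.7710418701172), (12.501606941223145, 13.150707244873047), 76.5296859741211) ((277.12066650390625, 197.53128051757812), (5.843235015869141, 12.537727355957031), 85.3778076171875)
wrist z.055 [[0.57963233 0.0976716  0.055     ]] top [[0.57881479 0.09745669 0.055     ]] scene [[0.58161438 0.0977089  0.055     ]]
tri (array([0.5781279 , 0.09648509, 0.06092521]), np.float64(0.00011154336742554295)) (array([0.58007602, 0.09704909, 0.0558325 ]), np.float64(0.0015775846181095509))
slot [[0.572  0.0941 0.055 ]
 [0.5733 0.1036 0.055 ]
 [0.5884 0.1022 0.055 ]
 [0.5868 0.0921 0.055 ]] [0.58010612 0.09801358 0.055     ]
82.4 0.0096
-5.2 0.0152
-98.9 0.0102
172.4 0.0149
plate edge yaw 86.9416491378503 [[ 0.52736955 -0.06257101  0.008     ]
 [ 0.53776466  0.13198813  0.008     ]]
bolts [[ 0.53602567 -0.05396533  0.01      ]
 [ 0.54638089  0.13373291  0.01      ]
 [ 0.61838114  0.13011073  0.01      ]] 86.84221918182664
post top disc [[ 0.57286468 -0.02153237  0.149     ]]
[[372. 376.]
 [398. 334.]
 [346. 334.]
 [372. 344.]
 [450. 419.]
 [293. 419.]
 [409. 326.]
 [334. 326.]
 [416. 414.]
 [325. 414.]]
```

```bash
python3 - <<'E'
from h import *
m=np.load('w4.npy',allow_pickle=True).item()
for f in('w3','w4'):
    g=cv2.cvtColor(cv2.imread(f'pics/{f}.png'),cv2.COLOR_BGR2GRAY);print(f,'col',list(g[205:290,319:328].mean(1).astype(int)))
    for r in(222,226,232,240,250): print(r,list(g[r,300:346]))
o=env.get_obs();M=R.from_rotvec(o['ee_rot']).as_matrix()
for dx in(0,-.001,-.002,-.003,-.004):
    L=np.array([[.00675,.004,.0508],[.011,0,.0308],[.015,.005,.0258],[.015,-.005,.0258],[.015,.005,-.0102],[.015,-.005,-.0102],[-.015,0,-.0102]])+[dx,0,0]
    print(dx,proj(m,o['tool_pos']+L@M.T).round(1).tolist())
E
```

```text
w3 col [np.int64(82), np.int64(67), np.int64(57), np.int64(52), np.int64(59), np.int64(71), np.int64(82), np.int64(86), np.int64(86), np.int64(83), np.int64(75), np.int64(69), np.int64(68), np.int64(71), np.int64(70), np.int64(70), np.int64(70), np.int64(70), np.int64(70), np.int64(71), np.int64(70), np.int64(71), np.int64(70), np.int64(71), np.int64(71), np.int64(70), np.int64(70), np.int64(72), np.int64(71), np.int64(73), np.int64(74), np.int64(78), np.int64(85), np.int64(88), np.int64(90), np.int64(90), np.int64(90), np.int64(89), np.int64(90), np.int64(90), np.int64(91), np.int64(91), np.int64(92), np.int64(91), np.int64(93), np.int64(92), np.int64(95), np.int64(94), np.int64(94), np.int64(94), np.int64(92), np.int64(93), np.int64(93), np.int64(91), np.int64(92), np.int64(92), np.int64(95), np.int64(98), np.int64(105), np.int64(121), np.int64(134), np.int64(140), np.int64(147), np.int64(165), np.int64(181), np.int64(186), np.int64(184), np.int64(185), np.int64(186), np.int64(186), np.int64(186), np.int64(187), np.int64(188), np.int64(187), np.int64(184), np.int64(184), np.int64(1
[... 7796 characters left out ...]
t8(57), np.uint8(87), np.uint8(95), np.uint8(98), np.uint8(93), np.uint8(96), np.uint8(93), np.uint8(99)]
0 [[329.2, 213.1], [322.5, 215.6], [331.8, 211.0], [313.2, 211.0], [333.7, 233.0], [310.8, 233.0], [322.3, 295.4]]
-0.001 [[329.2, 214.7], [322.5, 217.3], [331.8, 212.8], [313.2, 212.8], [333.6, 235.2], [310.8, 235.2], [322.3, 297.4]]
-0.002 [[329.2, 216.2], [322.5, 219.0], [331.8, 214.6], [313.2, 214.6], [333.6, 237.4], [310.8, 237.4], [322.3, 299.4]]
-0.003 [[329.2, 217.8], [322.5, 220.8], [331.8, 216.4], [313.2, 216.4], [333.6, 239.5], [310.9, 239.5], [322.3, 301.4]]
-0.004 [[329.2, 219.4], [322.5, 222.5], [331.8, 218.2], [313.2, 218.2], [333.6, 241.7], [310.9, 241.7], [322.3, 303.3]]
```

```bash
python3 - <<'E'
from h import *
go(.5782,.0973,.115,84)
E
```

```text
tcp [0.5602 0.021  0.2364] tool y angle 85.34 tilt [-5.e-04  0.e+00 -1.e+00] q6 -1.553 t 8.975
delta units [-0.472  3.1    4.855]
spin units 0.268 (positive spin about down z = world cw)
```

>>> {"fn": "play_rows", "kwargs": {"delta_pos": [[-0.17, 1, 0], [-0.15, 1, 0], [-0.15, 1, 0], [0, 0.1, 1], [0, 0, 1], [0, 0, 1], [0, 0, 0.8], [0, 0, 0.8], [0, 0, 0], [0, 0, 0], [0, 0, 0], [0, 0, 0]], "spin": [0, 0, 0, 0.27, 0, 0, 0, 0, 0, 0, 0, 0], "fingers": [1, 1, 1, 1, 1, 1, 1, 1, 1, 1, 1, 1]}}

```text
time: 10.48
tool_pos: [0.5795, 0.0977, 0.1223]
ee_rot: [0.164, 3.136, 0.0]
ft_force: [-0.4, 0.3, -0.2]
grip_width: 0.0097
grasp_force: 30.0
```

```bash
python3 - <<'E'
from h import *
go(.5782,.0973,.115,84)
a,m=snap('scene','s5.png')
i=cv2.imread('pics/s5.png');cv2.imwrite('pics/c5.png',cv2.resize(i[150:250,230:350],(720,600),interpolation=cv2.INTER_CUBIC))
E
```

```text
tcp [0.5795 0.0977 0.1223] tool y angle 84.03 tilt [ 1.8e-03  2.0e-04 -1.0e+00] q6 -1.396 t 10.475
delta units [ 0.049 -0.023  0.291]
spin units 0.005 (positive spin about down z = world cw)
```

View pics/c5.png

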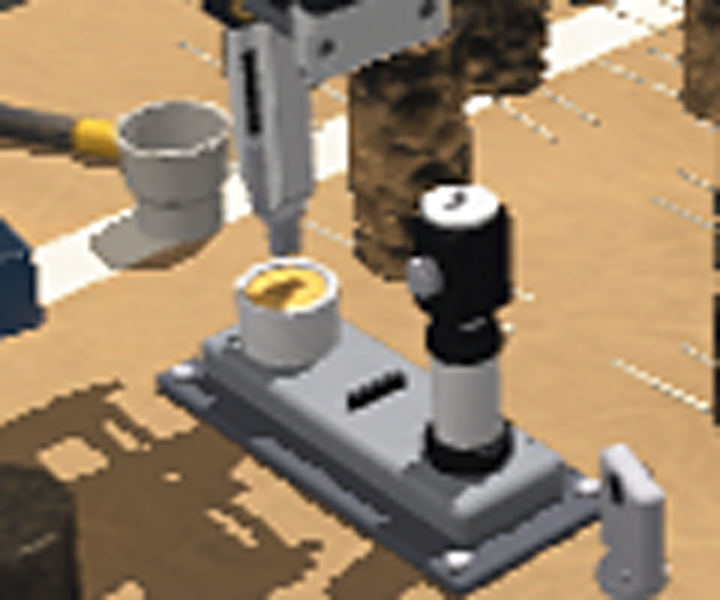

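The key's shank (285,235) is right above the lock mouth (287,287). Descending in small steps.

>>> {"fn": "play_rows", "kwargs": {"delta_pos": [[0.05, -0.02, 0.2], [0, 0, 0.2], [0, 0, 0.15], [0, 0, 0.15], [0, 0, 0.1], [0, 0, 0.1], [0, 0, 0]], "spin": [0, 0, 0, 0, 0, 0, 0], "fingers": [1, 1, 1, 1, 1, 1, 1]}}

```text
time: 11.4
tool_pos: [0.5776, 0.0973, 0.0985]
ee_rot: [-0.164, -3.137, -0.0]
ft_force: [0.4, -0.2, -1.1]
grip_width: 0.0096
grasp_force: 30.0
```

>>> {"fn": "play_rows", "kwargs": {"delta_pos": [[0, 0, 0.15], [0, 0, 0.15], [0, 0, 0.1], [0, 0, 0.08], [0, 0, 0.05], [0, 0, 0], [0, 0, 0]], "spin": [0, 0, 0, 0, 0, 0, 0], "fingers": [1, 1, 1, 1, 1, 1, 1]}}

```text
time: 12.28
tool_pos: [0.5778, 0.0973, 0.0857]
ee_rot: [0.164, 3.137, 0.0]
ft_force: [-1.7, 0.2, 0.5]
grip_width: 0.0095
grasp_force: 30.0
```

>>> {"fn": "play_rows", "kwargs": {"delta_pos": [[0, 0, 0.04], [0, 0, 0.04], [0, 0, 0]], "spin": [0, 0, 0], "fingers": [1, 1, 1]}}

```text
time: 12.65
tool_pos: [0.5778, 0.0974, 0.0857]
ee_rot: [0.163, 3.136, 0.0]
ft_force: [-4.1, -0.3, 8.5]
grip_width: 0.0098
grasp_force: 30.0
```

```bash
python3 - <<'E'
from h import *
go(.5782,.0973,.0858,84);o=env.get_obs();print(o['ft_force'],o['moment'])
E
```

```text
tcp [0.5778 0.0974 0.0857] tool y angle 84.03 tilt [ 0.001  0.    -1.   ] q6 -1.396 t 12.65
delta units [-0.016 -0.001 -0.005]
spin units 0.006 (positive spin about down z = world cw)
[-4.14614855 -0.34978115  8.53899527] [-0.0440595   0.8677069   0.00320886]
```

Seated: 8.5 N of push at the expected home height. Relieving slightly and turning clockwise, with a small y correction so the pivot stays on the key's axis.

>>> {"fn": "play_rows", "kwargs": {"delta_pos": [[0, 0, -0.04], [0, 0.006, 0], [0, 0.006, 0], [0, 0.006, 0], [0, 0.006, 0], [0, 0.006, 0], [0, 0.006, 0], [0, 0.006, 0], [0, 0.006, 0], [0, 0, 0]], "spin": [0, 1, 1, 1, 1, 1, 1, 1, 1, 0], "fingers": [1, 1, 1, 1, 1, 1, 1, 1, 1, 1]}}

```text
time: 13.9
tool_pos: [0.5791, 0.098, 0.0857]
ee_rot: [1.225, 2.89, 0.001]
ft_force: [-0.3, -0.5, 5.2]
grip_width: 0.0097
grasp_force: 30.0
```

```bash
python3 - <<'E'
from h import *
go(.5782,.0973,.0858,84);o=env.get_obs();print(o['ft_force'],o['moment'])
E
```

```text
tcp [0.5791 0.098  0.0857] tool y angle 44.07 tilt [ 2.6e-03 -6.0e-04 -1.0e+00] q6 -0.697 t 13.9
delta units [ 0.003 -0.046 -0.004]
spin units -7.987 (positive spin about down z = world cw)
[-0.26454527 -0.50189842  5.19455766] [-0.32008653  0.27414644 -0.08314577]
```

>>> {"fn": "play_rows", "kwargs": {"delta_pos": [[0, 0.006, 0], [0, 0.006, 0], [0, 0.006, 0], [0, 0.006, 0], [0, 0.006, 0], [0, 0.006, 0], [0, 0, 0], [0, 0, 0]], "spin": [1, 1, 1, 1, 1, 1, 0.5, 0], "fingers": [1, 1, 1, 1, 1, 1, 1, 1]}}

```text
time: 14.9
tool_pos: [0.5797, 0.0983, 0.0857]
ee_rot: [1.984, 2.433, 0.001]
ft_force: [-1.0, -2.1, 5.5]
grip_width: 0.0099
grasp_force: 30.0
```

```bash
python3 - <<'E'
from h import *
go(.5782,.0973,.0858,84);o=env.get_obs();print(o['ft_force'],o['moment'])
E
```

```text
tcp [0.5797 0.0983 0.0857] tool y angle 11.59 tilt [ 0.0021 -0.001  -1.    ] q6 -0.13 t 14.9
delta units [-0.027 -0.065 -0.004]
spin units -14.483 (positive spin about down z = world cw)
[-0.98502302 -2.11130196  5.47962747] [-0.40877886  0.28789714 -0.07623067]
```

>>> {"fn": "play_rows", "kwargs": {"delta_pos": [[0, 0, 0], [0, 0, 0], [0, 0, 0]], "spin": [0.6, 0.6, 0], "fingers": [1, 1, 1]}}

```text
time: 15.28
tool_pos: [0.5797, 0.0983, 0.0857]
ee_rot: [2.109, 2.325, 0.001]
ft_force: [-1.1, -1.8, 6.3]
grip_width: 0.0096
grasp_force: 30.0
```

```bash
python3 - <<'E'
from h import *
go(.5782,.0973,.0858,84);o=env.get_obs();print(o['ft_force'],o['moment'])
E
```

```text
tcp [0.5797 0.0983 0.0857] tool y angle 5.58 tilt [ 0.0023 -0.001  -1.    ] q6 -0.025 t 15.275
delta units [-0.034 -0.065 -0.004]
spin units -15.684 (positive spin about down z = world cw)
[-1.08580062 -1.80510181  6.27882173] [-0.39836443  0.27564265  0.02768994]
```

>>> {"fn": "play_rows", "kwargs": {"delta_pos": [[0, 0, 0], [0, 0, 0], [0, 0, 0]], "spin": [0.5, 0.5, 0], "fingers": [1, 1, 1]}}

```text
time: 15.65
tool_pos: [0.5797, 0.0985, 0.0857]
ee_rot: [2.208, 2.232, 0.002]
ft_force: [-1.5, -1.6, 6.3]
grip_width: 0.0101
grasp_force: 30.0
```

```bash
python3 - <<'E'
from h import *
for k in range(1):
    go(.5782,.0973,.0858,84);o=env.get_obs();print(o['ft_force'],o['moment'],o['tau'])
E
```

```text
tcp [0.5797 0.0985 0.0857] tool y angle 0.63 tilt [ 2.4e-03 -7.0e-04 -1.0e+00] q6 0.062 t 15.65
delta units [-0.048 -0.062 -0.005]
spin units -16.675 (positive spin about down z = world cw)
[-1.54263218 -1.59501719  6.33444184] [-0.29789389  0.24906612  0.24139669] [  0.4527675  -35.56446791 -26.48102403   0.52831778  -0.3943738
   0.27138373]
```

The moment jumped to 0.24 N m, so the lock is at its stop. Opening and retreating straight up.

>>> {"fn": "play_rows", "kwargs": {"delta_pos": [[0, 0, 0], [0, 0, 0], [0, 0, 0], [0, 0, 0], [0, 0, -0.5], [0, 0, -1], [0, 0, -1], [0, 0, -1], [0, 0, -1], [0, 0, 0], [0, 0, 0]], "spin": [0, 0, 0, 0, 0, 0, 0, 0, 0, 0, 0], "fingers": [-1, -1, -1, -1, -1, -1, -1, -1, -1, -1, -1]}}

```text
time: 17.02
tool_pos: [0.5786, 0.0989, 0.1964]
ee_rot: [-2.211, -2.231, 0.001]
ft_force: [0.4, 0.8, -0.1]
grip_width: 0.0942
grasp_force: 0.0
```

```bash
python3 - <<'E'
from h import *
go(.5735,-.0222,.20,-3.1);print(env.get_obs()['grip_width'])
a,m=snap('scene','s6.png');b,n=snap('top','t6.png');snap('wrist','w6.png')
i=cv2.imread('pics/s6.png');j=cv2.imread('pics/w6.png')
o=np.zeros((600,800,3),np.uint8);o[:500,:600]=cv2.resize(i[150:250,230:350],(600,500),interpolation=cv2.INTER_CUBIC)
o[:100,600:]=0;o[350:600,400:800]=cv2.resize(j,(400,250));cv2.imwrite('pics/c6.png',o)
E
```

```text
tcp [0.5786 0.0989 0.1964] tool y angle 0.53 tilt [-8.e-04  0.e+00 -1.e+00] q6 0.063 t 17.025
delta units [-4.841 -0.249 -0.144]
spin units 0.726 (positive spin about down z = world cw)
0.09415541994538726
```

View pics/c6.png

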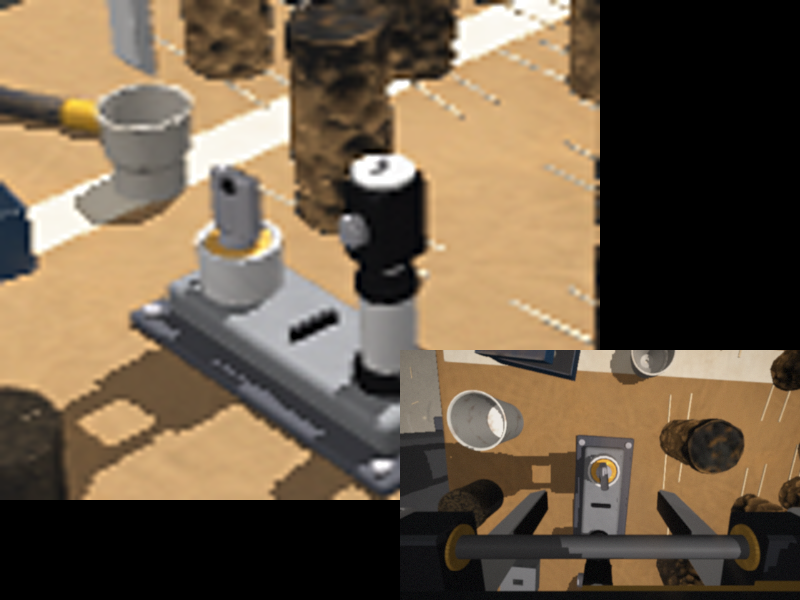

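The key stands home in the lock at (237,215), turned, and is let go. The post is untouched, its button at (352,232) on the robot side. Moving over the post.

>>> {"fn": "play_rows", "kwargs": {"delta_pos": [[-0.95, -0.05, -0.1], [-0.95, -0.05, -0.04], [-0.95, -0.05, 0], [-0.95, -0.05, 0], [-0.95, -0.05, 0], [-0.1, 0, 0], [0, 0, 0], [0, 0, 0]], "spin": [0, 0, 0, 0, 0, 0.73, 0, 0], "fingers": [-1, -1, -1, -1, -1, -1, -1, -1]}}

```text
time: 18.18
tool_pos: [0.5736, -0.0221, 0.1998]
ee_rot: [-2.279, -2.161, 0.001]
ft_force: [0.9, -0.2, 0.4]
grip_width: 0.0936
grasp_force: 0.0
```

```bash
python3 - <<'E'
from h import *
go(.5735,-.0222,.126,-3.1);print(env.get_obs()['grip_width'])
E
```

```text
tcp [ 0.5736 -0.0221  0.1998] tool y angle -3.05 tilt [-1.1e-03  4.0e-04 -1.0e+00] q6 -0.084 t 18.175
delta units [-5.000e-03  1.000e-03  2.954e+00]
spin units 0.009 (positive spin about down z = world cw)
0.09356673459888641
```

>>> {"fn": "play_rows", "kwargs": {"delta_pos": [[0, 0, 0.95], [0, 0, 1], [0, 0, 1], [0, 0, 0], [0, 0, 0], [0, 0, 0], [0, 0, 0], [0, 0, 0], [0, 0, 0], [0, 0, 0], [0, 0, 0], [0, 0, 0]], "spin": [0, 0, 0, 0, 0, 0, 0, 0, 0, 0, 0, 0], "fingers": [-1, -1, -1, -1, 1, 1, 1, 1, 1, 1, 1, 1]}}

```text
time: 19.68
tool_pos: [0.5728, -0.0224, 0.1268]
ee_rot: [-2.28, -2.159, 0.002]
ft_force: [-4.6, 0.2, 4.1]
grip_width: 0.0348
grasp_force: 30.0
```

```bash
python3 - <<'E'
from h import *
go(.5735,-.0222,.126,-3.1);o=env.get_obs();print(o['grip_width'],o['ft_force'],o['grasp_force'])
E
```

```text
tcp [ 0.5728 -0.0224  0.1268] tool y angle -3.13 tilt [-2.3e-03  1.0e-04 -1.0e+00] q6 -0.083 t 19.675
delta units [0.009 0.028 0.033]
spin units -0.005 (positive spin about down z = world cw)
0.034756324112388715 [-4.62098327  0.2462308   4.10566686] 29.99919891357422
```

Opening is 34.8 mm, so the button is fully in. Pulling up.

>>> {"fn": "play_rows", "kwargs": {"delta_pos": [[0, 0, -0.2], [0, 0, -0.3], [0, 0, -0.3], [0, 0, -0.3], [0, 0, -0.3], [0, 0, -0.3], [0, 0, -0.2], [0, 0, 0]], "spin": [0, 0, 0, 0, 0, 0, 0, 0], "fingers": [1, 1, 1, 1, 1, 1, 1, 1]}}

```text
time: 20.68
tool_pos: [0.5728, -0.0224, 0.1749]
ee_rot: [-2.28, -2.159, 0.002]
ft_force: [-6.1, 0.0, -6.6]
grip_width: 0.0345
grasp_force: 30.0
```

>>> {"fn": "play_rows", "kwargs": {"delta_pos": [[0, 0, -0.2], [0, 0, -0.2], [0, 0, -0.3], [0, 0, -0.3], [0, 0, -0.3], [0, 0, -0.3], [0, 0, -0.3], [0, 0, -0.1], [0, 0, 0], [0, 0, 0]], "spin": [0, 0, 0, 0, 0, 0, 0, 0, 0, 0], "fingers": [1, 1, 1, 1, 1, 1, 1, 1, 1, 1]}}

```text
time: 21.92
tool_pos: [0.5729, -0.0224, 0.2239]
ee_rot: [-2.28, -2.159, 0.003]
ft_force: [-5.9, -0.9, -11.4]
grip_width: 0.0345
grasp_force: 30.0
```

>>> {"fn": "play_rows", "kwargs": {"delta_pos": [[0, 0, -0.06], [0, 0, -0.06], [0, 0, 0], [0, 0, 0]], "spin": [0, 0, 0, 0], "fingers": [1, 1, 1, 1]}}

```text
time: 22.42
tool_pos: [0.5729, -0.0224, 0.2268]
ee_rot: [-2.28, -2.159, 0.003]
ft_force: [-5.7, -0.4, -11.5]
grip_width: 0.0344
grasp_force: 30.0
```

>>> {"fn": "play_rows", "kwargs": {"delta_pos": [[0, 0, -0.04], [0, 0, -0.02], [0, 0, 0], [0, 0, 0]], "spin": [0, 0, 0, 0], "fingers": [1, 1, 1, 1]}}

```text
time: 22.92
tool_pos: [0.5729, -0.0224, 0.227]
ee_rot: [-2.279, -2.158, 0.004]
ft_force: [-5.3, -0.7, -16.8]
grip_width: 0.0345
grasp_force: 30.0
```

Stop reached: 100 mm of rise, and the force climbed to 16.8 N. One last look before handing in.

```bash
python3 - <<'E'
from h import *
a,m=snap('scene');cv2.imwrite('pics/c7.png',cv2.resize(a[120:280,190:430,::-1],(800,533),interpolation=cv2.INTER_CUBIC))
E
```

```text
(no output)
```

View pics/c7.png

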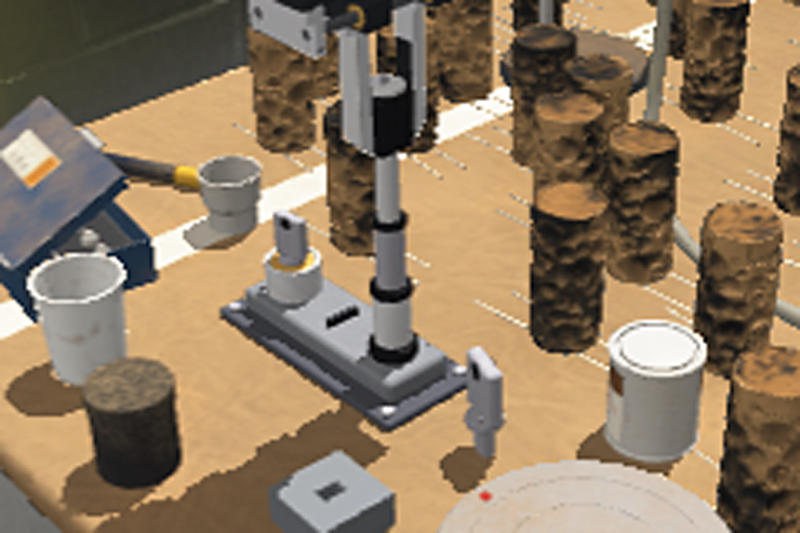

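The post is out on both tubes (388,200), the key stands in the lock (290,240), and the cup, pot and tin are untouched. Handing in.

```bash
python3 -c "
from station import env
print(env.finish_job())"
```

```text
the job is handed in; nothing more can be done
None
```

The job is handed in, with no verdict returned: the key is home in the lock and turned to its stop, the button is squeezed in, and the post is held at its second stop (100 mm up). The cup, pot and tin look undisturbed in the last picture.

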